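# Roll the rolling pin to its parking strip

## Task

Roll the rolling pin across the cutting board onto the blue strip by pushing along the top of its barrel with the fingertips, so that the board is clear for the tortilla press. It must come to rest on the strip, lying along it, with its centre line over the strip; then take the hand away. Only touch the pin from above: do not pinch it, pick it up or shove it from beside, and do not disturb the jar, the cup or the press.

Things in the scene. Friction and masses are not known exactly. Their poses are not given: they have to be found in the camera images.
- board: white plastic cutting board, fixed to the counter, 560 x 360 x 12 mm. Origin at the centre of its underside on the counter; x along its 560 mm length, z up. Its top is 12 mm above the counter.
- strip: flat blue strip on the board (a mark, under 1 mm thick, fixed, cannot be felt), 340 mm long and 30 mm wide. Origin at its centre on the board's top; x along its 340 mm length, y across its 30 mm width, z up.
- pin: wooden rolling pin, loose on the board, roughly parallel to the strip, 60-135 mm to one side. Origin at its centre, on the axis, 36 mm above the counter; x along it; y, z turn as it rolls. Barrel 48 mm thick, 220 long, top 60 mm above the counter; handles 26 thick; 348 overall; 0.34 kg. Slight rolling resistance: stays where left. Pressed on top, it travels half as far as the fingertip.
- jar: bystander: seasoning jar with red lid standing on the board near one end of the pin, 48 mm in diameter, 95 mm high. Origin at the centre of its underside. Leave it alone.
- cup: bystander: small open steel cup standing on the board near the other end of the pin, 56 mm across the rim, 50 mm high. Origin at the centre of its underside. Leave it alone.
- press: bystander: heavy grey metal tortilla press (two discs of 170 mm, about 60 mm high with its lever) on the counter beyond one end of the board. Origin at the centre of its underside. Leave it alone.

How it is judged:
By the outcome, as a careful person would: the job done as asked, in the order asked, and still so for the second after the job is handed in, with the robot touching nothing.
It also fails if it takes over 61 s, if anything falls off the work surface, if the arm or the gripper's body presses on something with over 40 N, if the wrist force passes 120 N, or if a joint passes its speed limit or range.

## Robot

A 6-joint arm with a two-finger parallel gripper is mounted at the origin on the work surface. World frame = base frame: x ahead of the robot, y to its left, z up, the work surface at z = 0. Lengths are in m, angles in rad, forces in N, time in s.
With the tool pointing down it reaches from about 0.35 to 1 m from the base axis. Payload 7.1 kg.
Tool frame: the origin (TCP) lies between the finger pads; the fingertips stand 22 mm ahead of it and the grasp point (between the pads) lies 3 mm ahead of it; x points along the fingers, y is the direction in which the jaws open and shut, and the axes are right-handed (so a half turn about x gives the same grasp; the last joint's range is limited). The gripper opens to 85 mm and grips with 20 to 120 N. Pads are 22 mm wide; open, the fingers measure 114 mm over their backs; the gripper's body (76 mm by 85 mm) begins 54 mm behind the grasp point. The pads swing forward as they close: fully open they stand 13 mm farther back than shut.
Start: joints at [-1.311, 0.423, 1.63, -0, 1.089, -0.019], TCP at [0.172, -0.601, 0.253] pointing down, gripper open.
Joint ranges: [-3, 3], [-0.9, 2.11], [0.09, 2.58], [-1.31, 4.45], [0.11, 2.69], [-2.54, 2.54]. Speed limits (rad/s): [2.39, 2.39, 3.01, 3.14, 3.14, 3.14].

## Interface

Orientations are given as a rotation vector (axis times angle).
In Python, from rig import manip gives the robot as it stands. The module is installed in compiled form; this text tells all that it offers. Calls block until the motion is done:
- manip.move_to(position, orientation): joint-space move of the TCP to a pose.
- manip.servo_line(position, orientation=None, rate=0.15): straight line of the TCP; orientation=None keeps the orientation; rate is the mean speed in m/s.
- manip.set_joints(angles): joint-space move.
- manip.command_gripper(opening, f_grip=None): finger opening in m; f_grip is the grip in N (None keeps the last); returns when the fingers have stopped.
- manip.hold(seconds).
- manip.solve_ik(position, orientation): joint angles nearest the present ones, or None.
- manip.camera(name): name is "scene" or "side" or "wrist"; returns a dict with "image" (400x640x3 uint8, red, green, blue), "fx", "fy", "cx", "cy" (pixels), "k1" (the pictures are not rectified: a ray, as slopes to the right and down, at radius r is drawn at 1 + k1 r^2 times it, then the intrinsics apply), "cam_to_world" (4x4, takes a point from camera to world coordinates); the wrist camera has in their place "mount" (4x4, takes a point from camera to tool coordinates, whose origin is the TCP and whose axes are the tool frame's). Camera axes: x right, y down, z forward; pixel columns grow to the right and rows downward; lengths in m; the calibration is good to about 2 mm. A picture is of the moment at which its call begins: read the wrist's pose just before it. There is no depth.
A pose or a line that the arm cannot do raises manip.IKError and nothing moves.
- manip.sign_off(): hands the job in, once; it reports no verdict.
Readings, each from a call of its own:
- manip.get_time(): time.
- manip.get_joint_positions(): joint angles.
- manip.get_joint_vel(): joint speeds.
- manip.get_tau(): joint torques, N m.
- manip.get_position(): TCP position.
- manip.get_ee_rot(): TCP orientation.
- manip.get_contact_force(): force on the tool from outside, world axes, zero at the start.
- manip.get_torque(): the same for the moment, N m.
- manip.get_width(): finger opening in m.
Only numpy, scipy, OpenCV 4.12 (cv2) and the standard library are available. Lean on these libraries where they do the work, as an engineer would, in place of code of your own. Each camera call takes 0.05 s, during which the arm holds its last target.

## Working session

There is one attempt and no reset: what is moved stays moved. The work goes in short steps, each a Python script; the robot and the scene stay as the last script left them, time stands still between calls to the robot, and variables do not carry over. Pictures are saved under pics/ and viewed, and the job is handed in when it is done.

```bash
mkdir -p pics; cat > h.py <<'E'
import numpy as np, cv2
from rig import manip
from scipy.spatial.transform import Rotation as R
def snap(n,f):
    T=np.eye(4)
    if n=="wrist":
        T[:3,:3]=R.from_rotvec(manip.get_ee_rot()).as_matrix(); T[:3,3]=manip.get_position()
    c=manip.camera(n); c=dict(c)
    if n=="wrist": c["cam_to_world"]=T@np.array(c["mount"])
    cv2.imwrite("pics/"+f+".png",c["image"][:,:,::-1]); np.save("pics/"+f+".npy",c,allow_pickle=True)
    return c
def load(f): return np.load("pics/"+f+".npy",allow_pickle=True).item()
def ray(c,uv):
    K=np.array([[c["fx"],0,c["cx"]],[0,c["fy"],c["cy"]],[0,0,1.]])
    p=cv2.undistortPoints(np.array(uv,float).reshape(-1,1,2),K,np.array([c["k1"],0,0,0.])).reshape(-1,2)
    M=np.array(c["cam_to_world"]); d=np.c_[p,np.ones(len(p))]@M[:3,:3].T
    return M[:3,3],d
def plane(c,uv,z):
    o,d=ray(c,uv); return o+d*((z-o[2])/d[:,2])[:,None]
def proj(c,P):
    K=np.array([[c["fx"],0,c["cx"]],[0,c["fy"],c["cy"]],[0,0,1.]]); M=np.linalg.inv(c["cam_to_world"])
    return cv2.projectPoints(np.array(P,float).reshape(-1,1,3),cv2.Rodrigues(M[:3,:3])[0],M[:3,3],K,np.array([c["k1"],0,0,0.]))[0].reshape(-1,2)
E
python3 - <<'E'
from h import *
for n in("scene","side","wrist"):
    c=snap(n,n+"0"); print(n,np.round(c["cam_to_world"],3).tolist(),c["fx"],c["k1"])
print(manip.get_time(),manip.get_position(),manip.get_ee_rot(),manip.get_width(),manip.get_contact_force())
E
```

```text
scene [[-0.775, 0.415, -0.478, 1.23], [0.632, 0.497, -0.594, 0.923], [-0.009, -0.762, -0.647, 0.959], [0.0, 0.0, 0.0, 1.0]] 473.60531452277013 -0.07671918203134831
side [[-0.974, -0.158, 0.165, 0.355], [-0.228, 0.708, -0.669, 0.981], [-0.011, -0.688, -0.725, 1.004], [0.0, 0.0, 0.0, 1.0]] 457.3035414683258 -0.0025105308043448966
wrist [[0.275, -0.927, -0.254, 0.236], [-0.961, -0.266, -0.07, -0.582], [-0.003, 0.264, -0.965, 0.372], [0.0, 0.0, 0.0, 1.0]] 300.325305623765 -0.037712157720720466
0.15 [ 0.17192733 -0.6004665   0.25271599] [ 2.07248858  0.29205799 -2.0727753 ] 0.08563855299234371 [0.04823899 0.31633367 0.28772106]
```

View pics/scene0.png

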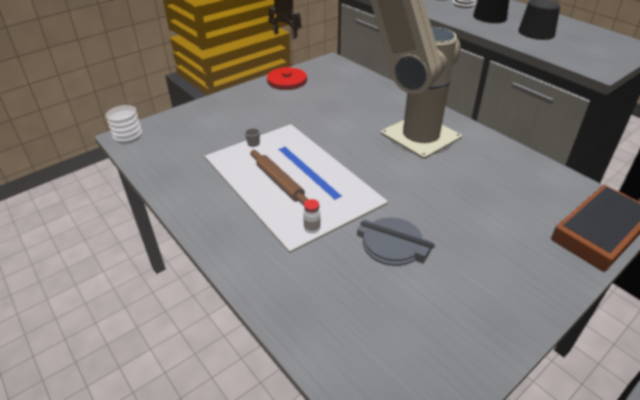

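View pics/side0.png

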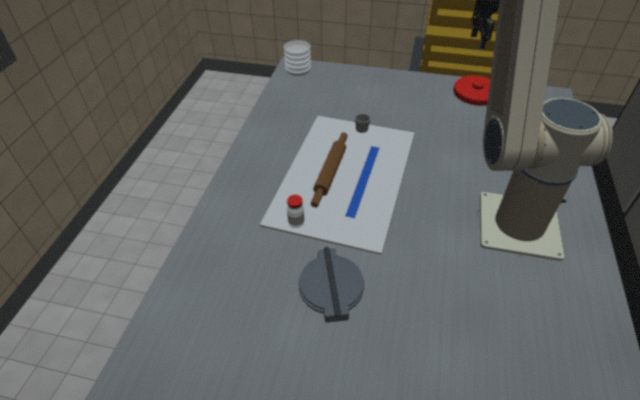

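View pics/wrist0.png

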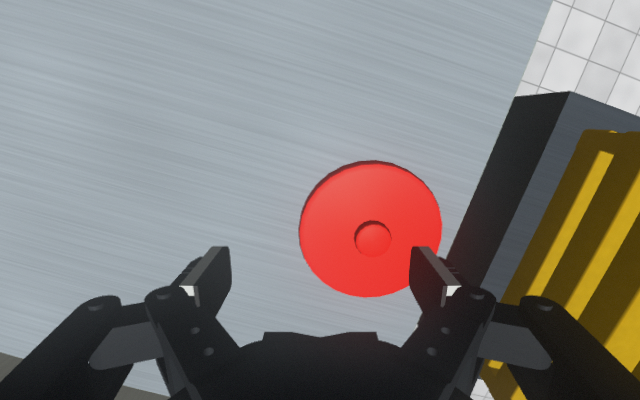

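The scene view shows the pin at about (278,177), the strip at (310,172), the jar at (312,210), the cup at (253,137) and the press at (393,240). In the side view the pin is at (330,170), the strip at (363,182), the jar at (295,207) and the cup at (362,122). The wrist view shows only a red lid at (370,230), away from the job.

```bash
cat > meas.py <<'E'
from h import *
def blob(m):
    n,l,s,ce=cv2.connectedComponentsWithStats(m.astype(np.uint8)); return l,s,ce
def rect(P):  # PCA-free: minAreaRect in world mm
    (c,(w,h),a)=cv2.minAreaRect((P[:,:2]*1000).astype(np.float32))
    if w<h: w,h,a=h,w,a+90
    a=(a+90)%180-90
    return np.round([*c,w,h,a],1)
def masks(c):
    hsv=cv2.cvtColor(c["image"],cv2.COLOR_RGB2HSV); H,S,V=[hsv[:,:,i].astype(int) for i in range(3)]
    return (abs(H-112)<10)&(S>130)&(V>80), (H<16)&(S>90)&(V<175)&(V>25), ((H<5)|(H>175))&(S>180)&(V>120)
def big(m,win):
    u0,u1,v0,v1=win; mm=np.zeros_like(m); mm[v0:v1,u0:u1]=m[v0:v1,u0:u1]
    l,s,ce=blob(mm)
    i=1+np.argmax(s[1:,4]); ys,xs=np.nonzero(l==i); return np.c_[xs,ys].astype(float)
E
python3 - <<'E'
from meas import *
for f,win in(("scene0",(200,390,120,250)),("side0",(260,420,110,250))):
    c=load(f); b,w,r=masks(c)
    B=big(b,win); P=big(w,win); J=big(r,win)
    print(f,len(B),len(P),len(J))
    print(" strip",rect(plane(c,B,.0125)), "pin@.036",rect(plane(c,P,.036)), "lid@.092",rect(plane(c,J,.09)))
    o=c["image"].copy()
    for q,col in((B,(255,255,0)),(P,(0,255,0)),(J,(0,255,255))):
        o[q[:,1].astype(int),q[:,0].astype(int)]=col
    u0,u1,v0,v1=win; cv2.imwrite(f"pics/m_{f}.png",cv2.resize(o[v0:v1,u0:u1,::-1],None,fx=4,fy=4,interpolation=0))
c=load("scene0")
print("cup top",plane(c,[[253,132]],.05),plane(load("side0"),[[362,117]],.05))
print("press",plane(c,[[393,235]],.03),plane(load("side0"),[[332,280]],.03))
E
```

```text
Traceback (most recent call last):
  File "meas.py", line 15, in big
    i=1+np.argmax(s[1:,4]); ys,xs=np.nonzero(l==i); return np.c_[xs,ys].astype(float)
        ~~~~~~~~~^^^^^^^^^
ValueError: attempt to get argmax of an empty sequence
```

```bash
python3 -c "
import cv2,numpy as np
a=cv2.imread('pics/m_scene0.png');b=cv2.imread('pics/m_side0.png')
a=cv2.resize(a,(440,300));b=cv2.resize(b,(342,300))
cv2.imwrite('pics/mm.png',np.hstack([a,b]))"
```

```text
[ WARN:0@0.020] global loadsave.cpp:275 findDecoder imread_('pics/m_scene0.png'): can't open/read file: check file path/integrity
[ WARN:0@0.020] global loadsave.cpp:275 findDecoder imread_('pics/m_side0.png'): can't open/read file: check file path/integrity
Traceback (most recent call last):
cv2.error: OpenCV(4.12.0) /io/opencv/modules/imgproc/src/resize.cpp:4208: error: (-215:Assertion failed) !ssize.empty() in function 'resize'
```

```bash
python3 - <<'E'
from meas import *
for f,pts in(("scene0",[(310,173),(278,177),(312,205),(253,133)]),("side0",[(363,182),(330,170),(295,201),(362,120)])):
    c=load(f);hsv=cv2.cvtColor(c["image"],cv2.COLOR_RGB2HSV)
    for u,v in pts: print(f,u,v,c["image"][v,u],hsv[v,u])
E
sed -i 's/(abs(H-112)<10)/(abs(H-112)<14)/' meas.py
```

```text
scene0 310 173 [ 69 104 194] [112 164 194]
scene0 278 177 [137 101  77] [ 12 112 137]
scene0 312 205 [218  66  66] [  0 178 218]
scene0 253 133 [89 86 83] [15 17 89]
side0 363 182 [ 35  75 151] [110 196 151]
side0 330 170 [87 66 43] [ 16 129  87]
side0 295 201 [159  34  28] [  1 210 159]
side0 362 120 [60 62 58] [45 16 62]
```

```bash
sed -i 's/(H<16)&(S>90)&(V<175)&(V>25), ((H<5)|(H>175))&(S>180)&(V>120)/(H>4)\&(H<22)\&(S>60)\&(V<190)\&(V>20), ((H<5)|(H>175))\&(S>120)\&(V>90)/' meas.py
python3 - <<'E'
from meas import *
for f,win in(("scene0",(200,390,120,250)),("side0",(260,420,110,250))):
    c=load(f); b,w,r=masks(c)
    B=big(b,win); P=big(w,win); J=big(r,win)
    print(f,len(B),len(P),len(J))
    print(" strip",rect(plane(c,B,.0125)), "pin@.036",rect(plane(c,P,.036)), "lid@.092",rect(plane(c,J,.09)))
    o=c["image"].copy()
    for q,col in((B,(255,255,0)),(P,(0,255,0)),(J,(0,255,255))):
        o[q[:,1].astype(int),q[:,0].astype(int)]=col
    u0,u1,v0,v1=win; cv2.imwrite(f"pics/m_{f}.png",cv2.resize(o[v0:v1,u0:u1,::-1],None,fx=4,fy=4,interpolation=0))
c=load("scene0")
print("cup top",plane(c,[[253,132]],.05),plane(load("side0"),[[362,117]],.05))
print("press",plane(c,[[393,235]],.03),plane(load("side0"),[[332,280]],.03))
E
python3 -c "
import cv2,numpy as np
a=cv2.imread('pics/m_scene0.png');b=cv2.imread('pics/m_side0.png')
a=cv2.resize(a,(440,300));b=cv2.resize(b,(342,300))
cv2.imwrite('pics/mm.png',np.hstack([a,b]))"
```

```text
scene0 372 736 124
 strip [469.5 -83.6 326.5  21.4  85.5] pin@.036 [ 576.  -108.1  326.7   45.9   86.1] lid@.092 [621.7 127.7  39.6  38.4 -39.8]
side0 570 850 128
 strip [471.2 -82.  331.4  25.   85.7] pin@.036 [580.8 -92.9 357.4  43.7  86.2] lid@.092 [635.4 127.6  39.6  36.5 -75.3]
cup top [[ 0.50735595 -0.35198349  0.05      ]] [[ 0.52300834 -0.35712891  0.05      ]]
press [[0.48481691 0.32068003 0.03      ]] [[0.48508245 0.32622951 0.03      ]]
```

View pics/mm.png

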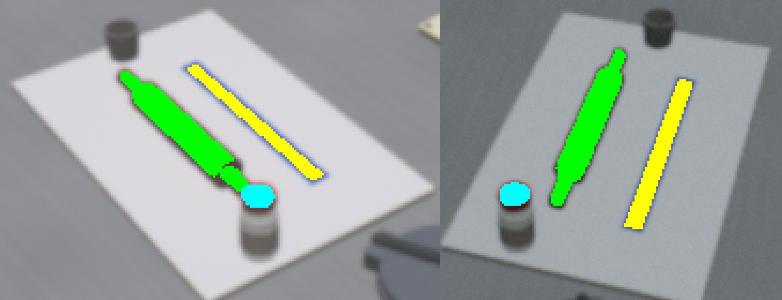

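```bash
python3 - <<'E'
from h import *
print(np.round(R.from_rotvec(manip.get_ee_rot()).as_matrix(),3)); print(np.round(load("wrist0")["mount"],3))
def ori(a): # jaw axis y along angle a
    y=np.array([np.cos(a),np.sin(a),0]);x=np.array([0,0,-1.]);return R.from_matrix(np.c_[x,y,np.cross(x,y)]).as_rotvec()
for a in(86,-94):
  for p in([.48,-.09,.3],[.58,-.1,.06],[.44,-.09,.06],[.40,-.09,.06]):
    print(a,p,np.round(manip.solve_ik(p,ori(np.radians(a))),2))
E
cat >> h.py <<'E'
def ori(deg):
    a=np.radians(deg);y=np.array([np.cos(a),np.sin(a),0]);x=np.array([0,0,-1.]);return R.from_matrix(np.c_[x,y,np.cross(x,y)]).as_rotvec()
E
```

```text
[[-0.     0.275 -0.961]
 [ 0.001 -0.961 -0.275]
 [-1.    -0.001 -0.   ]]
[[ 0.001 -0.264  0.965 -0.12 ]
 [ 1.     0.001 -0.001  0.   ]
 [-0.     0.965  0.264 -0.067]
 [ 0.     0.     0.     1.   ]]
86 [0.48, -0.09, 0.3] [-0.21  0.16  1.88  0.    1.1  -1.71]
86 [0.58, -0.1, 0.06] [-0.19  0.65  1.8  -0.    0.69 -1.69]
86 [0.44, -0.09, 0.06] [-0.23  0.52  2.11 -0.    0.51 -1.73]
86 [0.4, -0.09, 0.06] [-0.25  0.49  2.19 -0.    0.46 -1.75]
-94 [0.48, -0.09, 0.3] [-0.21  0.16  1.88  0.    1.1   1.43]
-94 [0.58, -0.1, 0.06] [-0.19  0.65  1.8  -0.    0.69  1.45]
-94 [0.44, -0.09, 0.06] [-0.23  0.52  2.11 -0.    0.51  1.41]
-94 [0.4, -0.09, 0.06] [-0.25  0.49  2.19 -0.    0.46  1.39]
```

```bash
python3 - <<'E'
from h import *
manip.move_to([.51,-.09,.27],ori(-94))
snap("wrist","w1"); print(manip.get_time(),manip.get_position())
manip.command_gripper(.06)
print(manip.get_time(),manip.get_width(),manip.get_contact_force())
E
```

```text
2.3917 [ 0.51001745 -0.09070542  0.26997369]
2.7667 0.05985786444571415 [0.07034028 0.97503192 0.04271789]
```

View pics/w1.png

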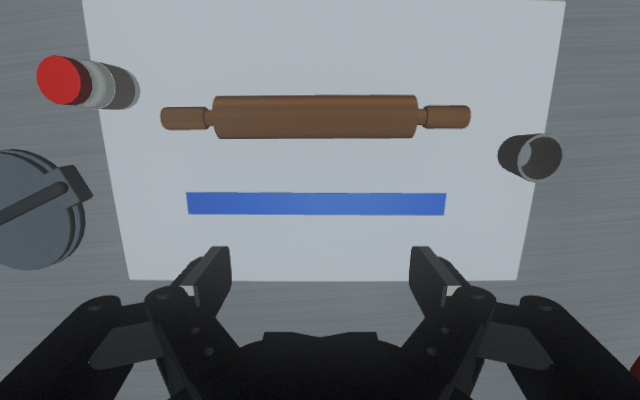

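The wrist view shows the pin at about (315,117), spanning columns 160–470, and the strip at (316,204), spanning 187–446. The jar is at (100,85), the cup at (530,157) and the press at (35,210). All of them are clear of the path.

```bash
cat >> meas.py <<'E'
def wmeas(c,win=(110,500,0,245)):
    b,w,r=masks(c)
    hsv=cv2.cvtColor(c["image"],cv2.COLOR_RGB2HSV); w=(hsv[:,:,0]<22)&(hsv[:,:,1]>90)
    B=big(b,win);P=big(w,win)
    S=rect(plane(c,B,.0125))
    # pin: per-column silhouette edges of the barrel; tangent rays -> axis x (perp. section) at z=.036
    u0,u1=P[:,0].min(),P[:,0].max(); us=np.arange(u0+.22*(u1-u0),u0+.78*(u1-u0)).astype(int)
    e=np.array([[u,P[P[:,0]==u,1].min()-.5,u,P[P[:,0]==u,1].max()+.5] for u in us])
    o,d1=ray(c,e[:,:2]); _,d2=ray(c,e[:,2:])
    d=d1/np.linalg.norm(d1,axis=1)[:,None]+d2/np.linalg.norm(d2,axis=1)[:,None]
    A=o+d*((.036-o[2])/d[:,2])[:,None]
    k=np.polyfit(A[:,1],A[:,0],1)
    m=plane(c,P,.036); yc=(m[:,1].min()+m[:,1].max())/2
    pin=np.array([np.polyval(k,yc)*1000,yc*1000,90-np.degrees(np.arctan(k[0]))])
    return S,np.round(pin,1)
E
python3 - <<'E'
from meas import *
S,p=wmeas(load("w1")); print(S,p)
E
```

```text
[469.6 -82.  338.1  28.5  85.7] [579.1 -90.2  86.2]
```

```bash
cat > roll.py <<'E'
from h import *
import json
def nrm(a): a=np.radians(a); return np.array([np.sin(a),-np.cos(a)])  # away from robot
E
python3 - <<'E'
from roll import *
pin=np.array([.5791,-.0902]);n=nrm(86.0)
p=pin+n*.008
manip.move_to([*p,.11],ori(-93.8))
manip.servo_line([*p,.088],rate=.06)
f0=manip.get_contact_force()[2]; z=.088
while z>.055:
    z-=.001; manip.servo_line([*p,z],rate=.03)
    f=manip.get_contact_force()[2]-f0
    if f>3: break
print(z,f,manip.get_position(),manip.get_time())
while f<9 and z>.055:
    z-=.0005; manip.servo_line([*p,z],rate=.03); manip.hold(.05)
    f=manip.get_contact_force()[2]-f0
print(z,f,manip.get_contact_force(),manip.get_time())
E
```

```text
0.07599999999999998 5.49647886177608 [ 0.58800758 -0.09083576  0.07677657] 7.025
0.07499999999999998 10.570338059338782 [ 0.73357869  0.86289933 10.33167025] 7.625
```

```bash
python3 - <<'E'
from roll import *
pin=np.array([.5791,-.0902]);n=nrm(86.0); z=.075
p=pin+n*.008
q=p-n*.032
for k in range(1,5):
    manip.servo_line([*(p-n*.008*k),z],rate=.06); print(np.round(manip.get_contact_force(),1))
manip.hold(.1)
manip.servo_line([*q,.10],rate=.12)
s=q+n*.016
manip.servo_line([*s,.10],rate=.12)
c=snap("wrist","w2"); print(manip.get_time(),manip.get_position())
from meas import *
try: print(wmeas(c))
except Exception as e: print(e)
snap("side","s2")
E
```

```text
[ 0.2  0.9 12.2]
[ 0.3  0.2 12.1]
[-0.1 -0.  12.9]
[ 0.3  0.1 11.9]
9.55 [ 0.57044932 -0.0895333   0.09918485]
attempt to get argmax of an empty sequence
```

View pics/w2.png

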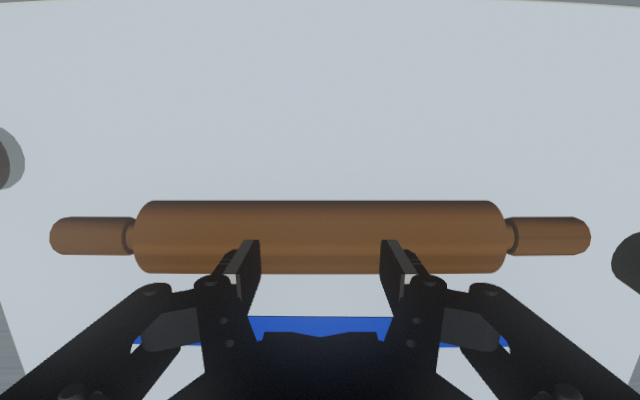

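View pics/s2.png

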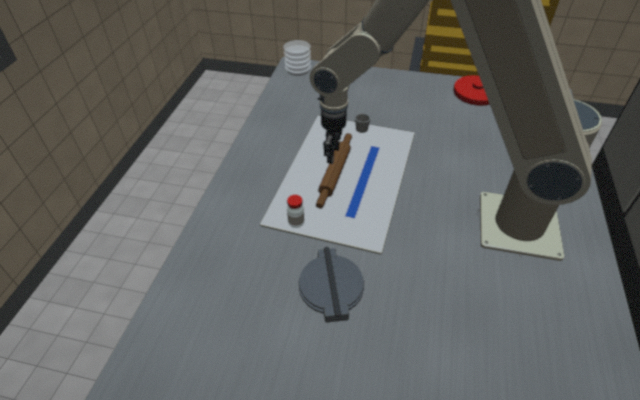

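The wrist view shows the pin's barrel at rows 201–273, still parallel, under the open fingers at (245,260) and (395,260). It rolled towards the strip. The side view agrees: the pin is at (336,170). I'll measure the distance rolled.

```bash
cat >> meas.py <<'E'
def near(c,cols=list(range(165,215))+list(range(270,375))+list(range(440,480))):
    hsv=cv2.cvtColor(c["image"],cv2.COLOR_RGB2HSV); w=((hsv[:,:,0]<22)&(hsv[:,:,1]>90)).astype(np.uint8)
    A=[]
    for u in cols:
        v=np.nonzero(w[:,u])[0]
        if len(v)<30: continue
        o,d=ray(c,[[u,v.min()-.5],[u,v.max()+.5]]); d/=np.linalg.norm(d,axis=1)[:,None]; b=d.sum(0)
        t=(v.max()-v.min()); A.append([*(o+b*((.036-o[2])/b[2])),t])
    A=np.array(A); A=A[abs(A[:,3]-np.median(A[:,3]))<3]
    k=np.polyfit(A[:,1],A[:,0],1); return k, 90-np.degrees(np.arctan(k[0])), np.polyval(k,-.088)
E
python3 -c "
from meas import *
print(near(load('w1'),range(230,400)),near(load('w2'),range(270,375)),near(load('w2')))"
```

```text
(array([0.06621666, 0.58512987]), np.float64(86.21159535250827), np.float64(0.579302802648446)) (array([0.06508031, 0.5665261 ]), np.float64(86.27642407344325), np.float64(0.5607990323910962)) (array([0.06330993, 0.56628864]), np.float64(86.377442833584), np.float64(0.5607173641233769))
```

```bash
python3 - <<'E'
from roll import *
from meas import near
n=nrm(86.0); z=.075
k=np.array([0.064,0.5672])
for i in range(4):
    pin=np.array([np.polyval(k,-.088),-.088])
    if i==0: pl=pin; l0=0
    y=manip.get_position()[1]
    pin=np.array([np.polyval(k,y),y])
    p=pin+n*.0085
    manip.servo_line([*p,.09],ori(-93.8),rate=.12)
    manip.servo_line([*p,z],rate=.05)
    f=manip.get_contact_force()[2]
    q=p-n*.034
    manip.servo_line([*q,z],rate=.06); g=manip.get_contact_force()
    manip.hold(.1)
    manip.servo_line([*q,.09],rate=.1)
    s=q+n*.0175
    manip.servo_line([*s,.10],rate=.12)
    c=snap("wrist",f"w3_{i}"); k,a,x=near(c,range(270,375))
    print(i,round(f,1),np.round(g,1),round(a,2),round(x,4),manip.get_time(),manip.get_position())
    if f<2 or f>40: break
q=manip.get_position()
manip.servo_line([q[0],q[1],.2],rate=.2); manip.move_to([.51,-.09,.27],ori(-94))
c=snap("wrist","w4"); print(manip.get_time())
from meas import wmeas
print(wmeas(c))
E
```

```text
0 13.9 [-0.7  0.2 15.1] 86.26 0.5438 11.7833 [ 0.55301738 -0.08884072  0.09940346]
1 15.1 [-0.7  0.3 15.8] 86.33 0.5266 13.9667 [ 0.53524633 -0.08818103  0.09936794]
2 16.6 [-2.   0.2 16.6] 86.33 0.5086 16.15 [ 0.5181303  -0.08752939  0.09940727]
3 17.6 [-1.7  1.1 16.6] 86.22 0.4921 18.3333 [ 0.50013287 -0.08686171  0.09938843]
19.4167
(array([467.3, -81.8, 337.8,  24.6,  86. ]), array([491.9, -83.4,  86.3]))
```

View pics/w4.png

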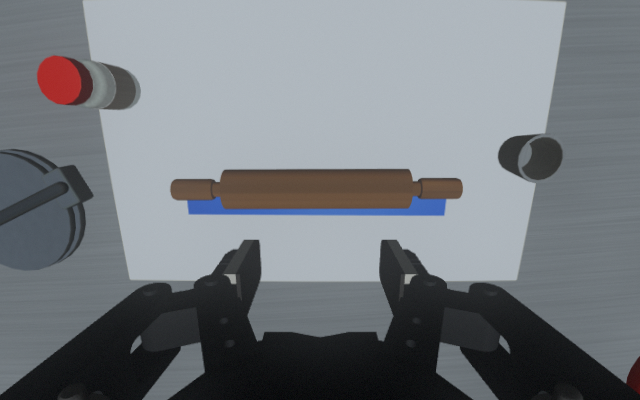

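The wrist view shows the pin at (316,189), overlapping the upper edge of the strip, which spans columns 188–445 with its lower edge at row 214. About 22 mm is left, so I'll do two short strokes with a slight yaw correction.

```bash
python3 - <<'E'
from roll import *
from meas import near,wmeas
n=nrm(86.0); z=.0755
pin=np.array([.4919,-.0834])
manip.move_to([*(pin+n*.0055),.11],ori(-93.75))
ang=-93.75; d=.0220
for i in range(2):
    p=pin+n*.0055
    manip.servo_line([*p,.09],ori(ang),rate=.12)
    manip.servo_line([*p,z],rate=.05)
    f=manip.get_contact_force()[2]
    q=p-n*d
    manip.servo_line([*q,z],ori(ang-.5),rate=.05); g=manip.get_contact_force()
    manip.hold(.2)
    manip.servo_line([*q,.10],rate=.08)
    s=q+n*d/2
    manip.servo_line([*s,.10],rate=.12)
    c=snap("wrist",f"w5_{i}"); k,a,x=near(c,range(270,375))
    print(i,round(f,1),np.round(g,1),round(a,2),x,manip.get_time(),manip.get_position())
    pin=pin-n*d/2; ang-=.25
q=manip.get_position()
manip.servo_line([q[0],q[1],.2],rate=.2); manip.move_to([.51,-.09,.27],ori(-94))
c=snap("wrist","w6"); print(manip.get_time()); snap("scene","sc6");snap("side","sd6")
print(wmeas(c))
E
```

```text
0 12.8 [-0.6  1.3 13.4] 86.08 0.48166057981762694 22.4083 [ 0.48611793 -0.08295266  0.09952959]
1 15.4 [-0.9  1.5 15.6] 86.35 0.4708993004354337 24.65 [ 0.47527027 -0.0822041   0.09953562]
25.7583
(array([490.3,  62.7,  45. ,   6.7,  86. ]), array([470.3, -83.8,  86.4]))
```

View pics/w6.png

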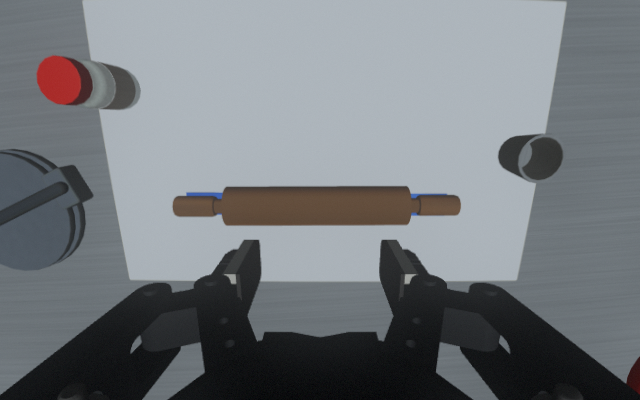

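View pics/sd6.png

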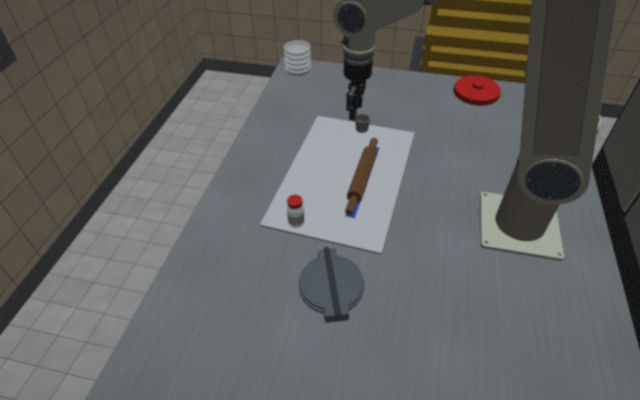

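View pics/sc6.png

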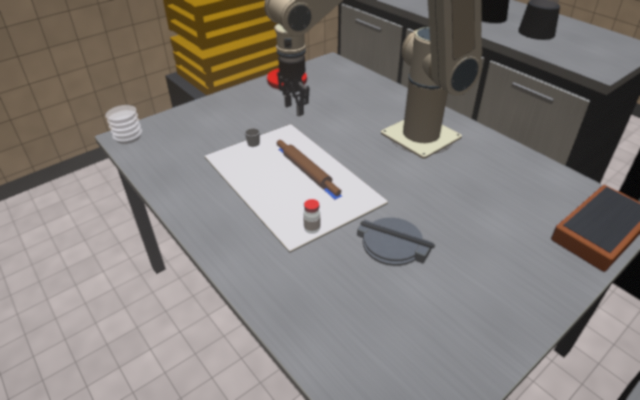

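The wrist view shows the pin at (316,206), with equal slivers of strip above its handles. The side view puts the pin at (363,176) and the scene view at (308,167), both over the strip. The jar, cup and press have not moved. Next, a cross-check from the fixed cameras.

```bash
python3 - <<'E'
from meas import *
for a,b,win in(("scene0","sc6",(200,390,120,250)),("side0","sd6",(260,420,110,250))):
    A,B=load(a),load(b); S=rect(plane(A,big(masks(A)[0],win),.0125)); 
    P=rect(plane(B,big(masks(B)[1],win),.036)); t=np.radians(S[4]); n=np.array([np.sin(t),-np.cos(t)])
    J=[np.round(big(masks(x)[2],win).mean(0),1) for x in(A,B)]
    print(a,S,P,"offset mm",(P[:2]-S[:2])@n,J)
print(manip.get_joint_vel().round(4) if hasattr(manip.get_joint_vel(),'round') else manip.get_joint_vel())
E
```

```text
scene0 [469.5 -83.6 326.5  21.4  85.5] [471.2 -89.  350.9  46.2  86.2] offset mm 2.1184385842766695 [array([310.9, 204.3]), array([311.2, 204.4])]
side0 [471.2 -82.  331.4  25.   85.7] [476.4 -84.  355.8  42.1  86.4] offset mm 5.335320147983246 [array([294.3, 200.2]), array([294.4, 200.2])]
[ 0.0002 -0.0014 -0.0025  0.002   0.0013 -0.0013]
```

```bash
python3 -c "
from h import *
manip.hold(.5); print(manip.get_contact_force(),manip.get_time()); manip.sign_off()"
```

```text
[-0.20891184  0.51376812 -0.51184459] 26.3583
the job is handed in; nothing more can be done
```

I rolled the pin onto the blue strip in seven short strokes. Two open fingertips pressed on top of the barrel with about 10–18 N. I then lifted the hand to 0.27 m above the counter and handed the job in at 26.4 s of the 61 s allowed.

**Position:** the wrist camera puts the pin's centre line about 1 mm from the strip's centre, and the scene camera about 2 mm. The side camera says about 5 mm. All three are inside the strip's ±15 mm half-width. The side figure is the outlier; I put it down to coarse pixels and shading, but did not confirm that.

**Angle:** the pin lies about 0.7° off the strip's direction. The small yaw correction in the last two strokes did not remove this, and I left it because the centre line still stays over the strip.

**Bystanders:** the jar lid stayed within 0.3 px in both fixed views. The cup and press look unmoved by eye, though I did not measure them.

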